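Shut the sample chamber and open the detector's shutter

TASK

Make the fluorescence set-up ready to measure: gently lower the hinged lid of the sample chamber until it is fully home, without letting it slam. Only then open the shutter of the big finned (cooled) detector, by sliding the knob on top of that shutter all the way to its open end, away from the chamber's front; room light must never reach a detector through an open shutter, and the slim detector's shutter stays shut throughout. Leave the small things lying about where they are.

Things in the scene. Friction and masses are not known exactly. Their poses are not given: they have to be found in the camera images.
- chamber: white sample chamber, a box 160 x 160 mm, rim 112 mm above the origin, fixed on the blue breadboard (12 mm thick). Origin: centre of its underside, on the board. x points from its front (handle side, nearer the robot) to its back, y to its left. A laser head stands behind it (x 80 to 240, |y| < 35, up to 95 mm). Left and right of it are two like arms: shutter housing (y 97 to 123 mm), tube, detector.
- lid_hinge (a point): middle of the lid's hinge line at the back of the chamber, fixed; 82 mm behind the chamber's origin and 112 mm above it. The hinge line runs along the chamber's y axis.
- lid (a joint): angle of the black lid: 0 = fully closed, 1.57 = upright, 1.8 = furthest back. It is a plate 172 x 172 mm, its top face 13 mm above the hinge line when closed, with a skirt to 10 mm below that line. The hinge is stiff: the lid stays where it is left, never closes by itself, and takes 0.5 to 4 N at the handle to lower. Fully home is under 0.03.
- lid_bar (a point): middle of the lid's handle, a round steel bar 10 mm thick, 100 mm long, along the hinge line, on two end legs 33 mm clear of the lid's free edge: on top when the lid is upright, in front of the chamber when closed. At lid angle a it is 206 cos a - 7 sin a (mm) in front of the hinge and 206 sin a + 7 cos a above it. Pinched from above, it turns between the fingers as the lid comes down.
- shutter_left (a joint): travel of the knob of the left shutter (+y side of the chamber) from 0 = shut to 0.030 m = fully open; it slides in the direction of the chamber's +x axis (from the end of the slot marked with a filled dot, to the end marked with a ring), takes about 2 N to move and stays where it is left
- shutter_right (a joint): the same for the right shutter (-y side of the chamber)
- shutter_left_knob (a point): middle of the upright metal knob on the left shutter housing: 16 mm in diameter, from 11 mm below to 12 mm above this point; the housing's flat top is 18 mm below it. It moves along the chamber's x axis and nothing stands in line with it there. Across, 22 mm clear to the chamber's wall (16 mm to the closed lid's edge, whose top is 6 mm above this point) and 38 mm to the detector.
- shutter_right_knob (a point): middle of the upright metal knob on the right shutter housing: 16 mm in diameter, from 11 mm below to 12 mm above this point; the housing's flat top is 18 mm below it. It moves along the chamber's x axis and nothing stands in line with it there. Across, 22 mm clear to the chamber's wall (16 mm to the closed lid's edge, whose top is 6 mm above this point) and 38 mm to the detector.
- cooled_detector: the cooled detector: big black box, 96 x 110 mm, 113 mm high, with metal fins on top, fixed at the end of the left or the right arm of the chamber (212 mm from the chamber's origin along its +y or -y axis). Origin: centre of its foot, on the board. Its shutter is the one on the same side.
- slim_detector: the slim detector: a black tube 50 mm across, 110 mm long, lying level on a short post (top 87 mm above the board), fixed at the end of the other arm. Origin: centre of its foot, on the board.
- cuvette_rack: white plastic rack, 50 x 90 x 26 mm, holding small clear cuvettes (50 mm high in all), in front of the left arm of the chamber; loose, to be left where it is; origin at the centre of its underside
- dropper_bottle: small amber bottle, 40 mm across, 85 mm high, behind the left detector; loose, to be left where it is; origin at the centre of its underside
- hex_driver: hand driver with a black handle, 170 mm long, lying in front of the right arm; loose, to be left where it is; origin at the centre of its underside
- lens_case: flat round grey case, 48 mm across, 18 mm high, on the board in front of the chamber, near the place below the closed lid's handle; loose, to be left where it is; origin at the centre of its underside
- mirror_mount: black mirror mount on a post, 125 mm high, behind the right detector; loose, to be left where it is; origin at the centre of its underside
- screw_tray: small open grey tray of screws, 75 x 55 x 22 mm, beside the laser head behind the chamber; loose, to be left where it is; origin at the centre of its underside

How it is judged:
By the outcome, as a careful person would: the job done as asked, in the order asked, and still so for the second after the job is handed in, with the robot touching nothing.
It also fails if it takes over 51 s, if anything falls off the work surface, if the arm or the gripper's body presses on something with over 40 N, if the wrist force passes 120 N, or if a joint passes its speed limit or range.

ROBOT

A 6-joint arm with a two-finger parallel gripper is mounted at the origin on the work surface. World frame = base frame: x ahead of the robot, y to its left, z up, the work surface at z = 0. Lengths are in m, angles in rad, forces in N, time in s.
With the tool pointing down it reaches from about 0.35 to 0.95 m from the base axis. Payload 17.4 kg.
Tool frame: the origin (TCP) lies midway between the tips of the shut fingers; the grasp point (between the pads) lies 19 mm behind it (arm.hold_point_z is the distance from the TCP to the grasp point, in m); z points along the fingers, y is the line along which they close (so a half turn about z gives the same grasp; the last joint's range is limited). The gripper opens to 93 mm and grips with 3 to 60 N. Pads are 15 mm wide; open, the fingers measure 128 mm over their backs; the gripper's body (75 mm by 188 mm) begins 65 mm behind the grasp point.
Start: joints at [-1.193, 0.116, 1.442, -0, 1.584, -0.038], TCP at [0.273, -0.617, 0.219] pointing down, gripper open.
Joint ranges: [-2.83, 2.83], [-0.83, 2.19], [0.07, 2.5], [-1.14, 4.28], [0.01, 3], [-2.97, 2.97]. Speed limits (rad/s): [1.89, 1.89, 2.22, 3.14, 3.14, 3.14].

INTERFACE

Orientations are given as a rotation vector (axis times angle).
In Python, from workcell import readout, vision, arm, models gives the robot as it stands.
- The arm moves only by the shell command python3 -m handwheel 'ROWS' [OPENING]. ROWS is JSON, a list that holds one entry, the list of rows, each a list of 4 numbers: the shift along the world's x, y, z in m, then the turn about the world's z in rad. A call has 1 to 8 rows; each row shifts and turns the commanded pose from where the row before left it; what a row does not reach is not made up. A row lasts 1/8 s, in which the tool goes at most 62.5 mm and 10.7 degrees, less where a joint would pass 70% of its speed; a pose out of reach is approached as far as the arm can. A call with a gripper value outside its range is refused whole. OPENING is the opening, from -1 (shut) to 1 (fully open), so that 0 is half open, set as the call begins (- or left out, the last holds). The fingers move at their own pace and stop on an object; the grip force is fixed at half the most. Time passes only in rows, so rows that do not move let the fingers close. It gives the time, the measured TCP pose, the force, the opening and the grip force at its end, in the units of the state.
- readout.observe(): the state, without advancing time (a new reading comes with each control period).
- vision.capture(name): name is "scene" or "top" or "wrist"; returns the picture (384x512x3 uint8, blue, green, red); there is no depth.
- vision.camera_info(name): a dict with "K" (3x3 intrinsics, pixels), "k1" (the pictures are not rectified: a ray, as slopes to the right and down, at radius r is drawn at 1 + k1 r^2 times it, then the intrinsics apply), "rvec" (rotation vector, rad) and "tvec" (3), from world to camera coordinates, as OpenCV has them. Camera axes: x right, y down, z forward; pixel columns grow to the right and rows downward; lengths in m; the calibration is good to about 2 mm. A picture is of the moment at which its call begins: read the wrist's pose just before it. camera_info takes no time and is no camera call; for the wrist camera it gives the pose at the moment of the call.
- arm.finish_job(): hands the job in; it is judged then, once.
Trained networks look in the newest picture that a camera, given by its name, has taken for a name from the list of things; names that differ only in an ending like _2 or _b are one class to them, and where a whole thing is asked for, a point or a joint stands for the part that bears it (a point fixed in the world has none). Each returns a list of dicts, best first, with "confidence" (0 to 1); they miss things now and then, are a little off and sometimes report something else, mostly with a low value. They report only what shows in the picture. A call takes as long as a camera call.
- models.look_for(name, camera): "uv" ([column, row] in pixels, amid what is visible of it).
- models.outline_of(name, camera): "region" (384x512 bool, what is visible of it) and "uv" ([column, row] in pixels, amid what is visible of it).
- models.landmark_of(name, camera): "uv" ([column, row] in pixels: a listed point, or the origin of a listed thing).
The state is a dict: "t": time; "joint_positions": joint angles; "joint_velocities": joint speeds; "effort": joint torques, N m; "tcp_pos": TCP position; "ee_rot": TCP orientation; "wrist_force": force on the tool from outside, world axes, zero at the start; "wrist_torque": the same for the moment, N m; "gripper_width": opening from 0.0 (shut) to 1.0 (fully open); "grasp_force": force on a finger pad.
Only numpy, scipy, OpenCV 4.12 (cv2) and the standard library are available. Lean on these libraries where they do the work, as an engineer would, in place of code of your own. Each camera call takes 0.05 s, during which the arm holds its last target. There are 200 camera calls.

## Working session

There is one attempt and no reset: what is moved stays moved. The work goes in short steps, Python scripts to look and compute and a shell command to move; the robot and the scene stay as the last step left them, time stands still between calls to the robot, and variables do not carry over. Pictures are saved under pics/ and viewed, at most 10 in all, crops included, and the job is handed in when it is done.

```bash
mkdir -p pics
cat > h.py <<'E'
import numpy as np, cv2
from workcell import readout, vision, arm, models
def ray(cam,uv):
    c=vision.camera_info(cam);K=np.array(c["K"]);k=c["k1"]
    R=cv2.Rodrigues(np.array(c["rvec"],float))[0];t=np.array(c["tvec"],float).ravel()
    p=cv2.undistortPoints(np.array([[uv]],float),K,np.array([k,0,0,0,0.]))[0,0]
    return -R.T@t, R.T@np.array([p[0],p[1],1])
def at_z(cam,uv,z):
    o,d=ray(cam,uv);return o+d*(z-o[2])/d[2]
def proj(cam,P):
    c=vision.camera_info(cam)
    return cv2.projectPoints(np.array(P,float).reshape(-1,3),np.array(c["rvec"],float),np.array(c["tvec"],float),np.array(c["K"]),np.array([c["k1"],0,0,0,0.]))[0][:,0]
E
python3 - <<'E'
from h import *
np.set_printoptions(precision=3,suppress=True)
ims=[]
for cam in("scene","top"):
    im=vision.capture(cam);cv2.imwrite(f"pics/{cam}0.png",im)
    for n in("chamber","lid_hinge","lid_bar","shutter_left_knob","shutter_right_knob","cooled_detector","slim_detector","lens_case"):
        r=models.landmark_of(n,cam)
        print(cam,n,[(np.round(x["uv"],1),round(x["confidence"],2)) for x in r[:2]])
    c=vision.camera_info(cam);print(ray(cam,(256,192)))
print(readout.observe()["t"])
E
```

```text
scene chamber [(array([277.3, 208.8]), 0.71)]
scene lid_hinge [(array([274.9, 216.5]), 0.75)]
scene lid_bar [(array([281.8, 130.7]), 0.84), (array([366.1, 174.2]), 0.16)]
scene shutter_left_knob [(array([275.8, 213.3]), 0.68), (array([231.1, 162.6]), 0.48)]
scene shutter_right_knob [(array([330.5, 186.3]), 0.55), (array([235.4, 162.1]), 0.48)]
scene cooled_detector [(array([190.3, 193.1]), 0.83), (array([307.2, 161.2]), 0.48)]
scene slim_detector [(array([370.3, 231.5]), 0.77)]
scene lens_case [(array([305.6, 160.9]), 0.55)]
(array([1.073, 0.107, 0.905]), array([-0.529, -0.074, -0.846]))
top chamber [(array([234.5, 202. ]), 0.98), (array([317.7, 207.4]), 0.32)]
top lid_hinge [(array([236.8, 160.8]), 0.83), (array([152.2, 251. ]), 0.66)]
top lid_bar [(array([230.2, 168.4]), 0.73)]
top shutter_left_knob [(array([181.6, 196.8]), 0.63), (array([324.6, 143.4]), 0.35)]
top shutter_right_knob [(array([174.2, 138.1]), 0.54), (array([285.6, 210.4]), 0.4)]
top cooled_detector [(array([297.2, 278.9]), 0.74), (array([318.8, 209.9]), 0.61)]
top slim_detector [(array([150.9, 189.2]), 0.75)]
top lens_case [(array([214. , 262.5]), 0.86)]
(array([0.497, 0.027, 1.047]), array([ 0.077,  0.009, -0.997]))
0.9
```

View pics/scene0.png

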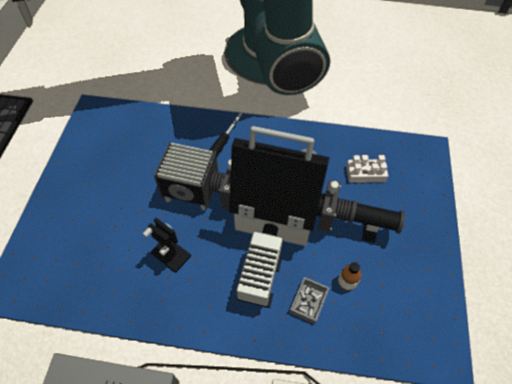

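View pics/top0.png

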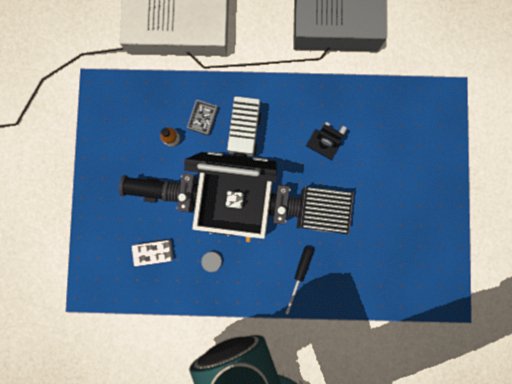

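The scene camera looks from behind. The big finned detector is on the chamber's right (-y), at top-view pixel (327,210), and the slim one is on the left at (150,188). The lid is about upright, with its bar at top-view (230,168) and scene (282,131). Next I fit the chamber pose.

Run:
```python
from h import *
from scipy.optimize import least_squares
np.set_printoptions(precision=4,suppress=True)
obs=[((0,0,0),(234.5,202)),((0,212e-3,0),(150.9,189.2)),((0,-.212,0),(318.8,209.9))]
def W(s,p):
    c,n=np.cos(s[2]),np.sin(s[2]);return [s[0]+c*p[0]-n*p[1],s[1]+n*p[0]+c*p[1],.012+p[2]]
f=lambda s:(proj("top",[W(s,p) for p,_ in obs])-np.array([u for _,u in obs])).ravel()
o=at_z("top",(234.5,202),.012)
r=least_squares(f,[o[0],o[1],0],loss="soft_l1");s=r.x;print(s,r.fun)
im=cv2.imread("pics/top0.png")[120:290,100:370];im=cv2.resize(im,None,fx=2.9,fy=2.9,interpolation=cv2.INTER_CUBIC)
pts=[W(s,(a*.08,b*.08,.112)) for a in(-1,1) for b in(-1,1)]+[W(s,(x,y,.119)) for y in(-.11,.11) for x in(-.015,.015)]
for a in(1.4,1.57,1.7):
    pts+= [W(s,(.082-.206*np.cos(a)+.007*np.sin(a),y,.112+.206*np.sin(a)+.007*np.cos(a))) for y in(-.05,.05)]
for u in proj("top",pts): cv2.circle(im,tuple(int(v) for v in (u-[100,120]+.5)*2.9),3,(0,255,0),1)
cv2.imwrite("pics/c1.png",im)
# lid angle from scene
for a in(1.2,1.4,1.57,1.7,1.8): 
    P=W(s,(.082-.206*np.cos(a)+.007*np.sin(a),0,.112+.206*np.sin(a)+.007*np.cos(a)));print(a,np.array(P),proj("scene",P),proj("top",P))
```

```text
[ 0.5557  0.0898 -0.0982] [ 0.0289 -1.9809 -0.0049  0.5042 -0.0239  0.4947]
1.2 [0.5695 0.0884 0.3185] [[286.5925 127.8975]] [[225.2599 182.1725]]
1.4 [0.6093 0.0845 0.3282] [[281.9389 142.0087]] [[227.749  159.0593]]
1.57 [0.6441 0.0811 0.33  ] [[277.3633 157.7837]] [[230.2271 139.3082]]
1.7 [0.6706 0.0785 0.3274] [[273.596  171.8821]] [[232.2606 124.8342]]
1.8 [0.6907 0.0765 0.323 ] [[270.6106 183.6976]] [[233.8616 114.3771]]
```

View pics/c1.png

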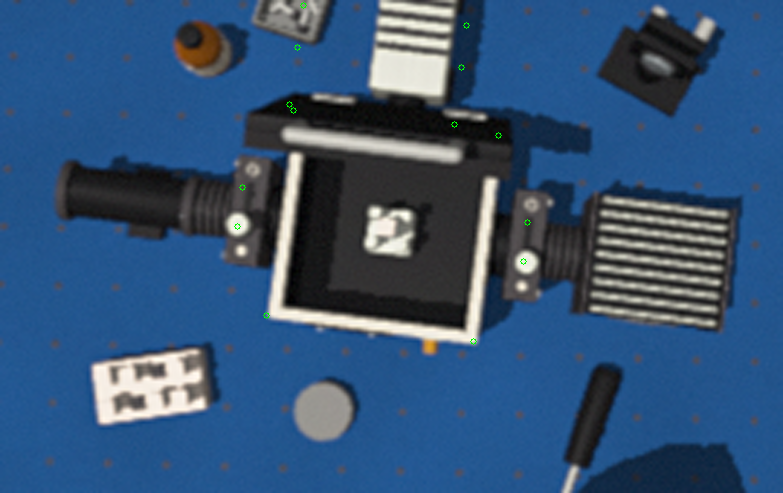

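```bash
python3 - <<'E'
from h import *
s=readout.observe();R=cv2.Rodrigues(np.array(s["ee_rot"],float))[0];print(np.round(R,3),s["t"],s["tcp_pos"])
y=R[:,1];print("yaw of tool y",np.arctan2(y[1],y[0]),"target -0.098 mod pi",arm.hold_point_z)
E
python3 -m handwheel '[[[0,0,0.06,0],[0.0,0,0.06,0],[0.03,0.06,0.01,0],[0.03,0.06,0.01,0],[0.03,0.06,0.01,0],[0.03,0.06,0.01,0],[0.03,0.06,0.01,0],[0.03,0.06,0.01,0]]]' 0.3
```

```text
[[ 0.915  0.404 -0.   ]
 [ 0.404 -0.915  0.   ]
 [-0.    -0.    -1.   ]] 0.9 [ 0.27262488 -0.61748701  0.21863399]
yaw of tool y -1.155020019382182 target -0.098 mod pi 0.0188
t: 1.9
tcp_pos: [0.4389, -0.2838, 0.3944]
ee_rot: [3.074, 0.648, 0.001]
wrist_force: [1.4, -0.9, 0.2]
gripper_width: 0.652
grasp_force: 0.0
```

```bash
python3 -m handwheel '[[[0.018,0.046,0.005,0.132],[0.018,0.046,0.005,0.132],[0.018,0.046,0.005,0.132],[0.018,0.046,0.005,0.132],[0.018,0.046,0.005,0.132],[0.018,0.046,0.005,0.132],[0.018,0.046,0.005,0.132],[0.018,0.046,0.005,0.132]]]'
python3 - <<'E'
from h import *
np.set_printoptions(precision=4,suppress=True)
s=readout.observe();R=cv2.Rodrigues(np.array(s["ee_rot"],float))[0];print(s["t"],s["tcp_pos"],np.arctan2(R[1,1],R[0,1]))
im=vision.capture("wrist");cv2.imwrite("pics/w1.png",im)
for z in(.32,.324,.328):print(proj("wrist",[.589,.0865,z]))
for r in models.landmark_of("lid_bar","wrist")[:2]:
  print(r["uv"],r["confidence"],[at_z("wrist",r["uv"],z) for z in(.318,.324,.328)])
vision.capture("top")
for r in models.landmark_of("lid_bar","top")[:2]:print("top",r["uv"],r["confidence"])
E
```

```text
t: 2.9
tcp_pos: [0.5828, 0.0839, 0.4342]
ee_rot: [2.324, 2.114, 0.0]
wrist_force: [1.1, -0.5, -0.5]
gripper_width: 0.652
grasp_force: 0.0
2.9 [0.5828 0.0839 0.4342] -0.09448779836057028
[[266.9714 187.4086]]
[[267.0499 188.5889]]
[[267.1305 189.8014]]
[273.2, 187.2] 0.91 [array([0.5939, 0.0833, 0.318 ]), array([0.5938, 0.0849, 0.324 ]), array([0.5938, 0.086 , 0.328 ])]
top [231.6, 167.5] 0.45
```

View pics/w1.png

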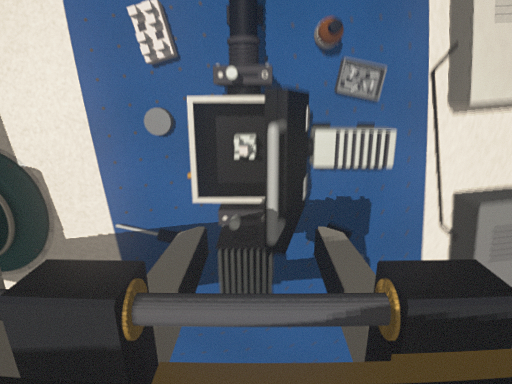

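The wrist view shows the bar upright in the picture at column 273, rows 122–245. That puts it at about (0.594, 0.085, 0.325), between the fingers, with the lid angle about 1.33. I'll descend around it and pinch.

```bash
python3 -m handwheel '[[[0.011,0.002,-0.03,0],[0,0,-0.032,0],[0,0,-0.025,0],[0,0,-0.02,0],[0,0,-0.015,0],[0,0,-0.005,0],[0,0,0,0]]]'
python3 -m handwheel '[[[0,0,0,0],[0,0,0,0],[0,0,0,0],[0,0,0,0],[0,0,0,0],[0,0,0,0]]]' -1
```

```text
t: 3.98
tcp_pos: [0.5936, 0.0842, 0.3073]
ee_rot: [2.329, 2.108, 0.0]
wrist_force: [-0.4, -0.6, 0.1]
gripper_width: 0.651
grasp_force: 0.0
t: 4.72
tcp_pos: [0.5934, 0.0843, 0.307]
ee_rot: [-2.329, -2.109, 0.0]
wrist_force: [-0.5, 0.7, 1.1]
gripper_width: 0.095
grasp_force: 30.0
```

Run:
```python
import numpy as np
def b(a): return np.array([206*np.cos(a)-7*np.sin(a),206*np.sin(a)+7*np.cos(a)])
A=[1.323,1.16,1.0,.84,.68,.52,.36,.24,.12,.06,0]
for p,q in zip(A,A[1:]):
    f,z=b(q)-b(p); print(p,q,"dx %.1f dy %.1f dz %.1f"%(-f*np.cos(.098),f*np.sin(.098),z), "tcp", [round(v,4) for v in (.6373-b(q)[0]*.995e-3,.0840+b(q)[0]*.098e-3-.0039,.124+b(q)[1]/1000-.0188)])
```

```text
1.323 1.16 dx -32.0 dy 3.1 dz -9.8 tcp [np.float64(0.5618), np.float64(0.0875), np.float64(0.2969)]
1.16 1.0 dx -29.4 dy 2.9 dz -14.5 tcp [np.float64(0.5324), np.float64(0.0904), np.float64(0.2823)]
1.0 0.84 dx -26.7 dy 2.6 dz -19.1 tcp [np.float64(0.5057), np.float64(0.0931), np.float64(0.2633)]
0.84 0.68 dx -23.4 dy 2.3 dz -23.1 tcp [np.float64(0.4823), np.float64(0.0954), np.float64(0.2402)]
0.68 0.52 dx -19.4 dy 1.9 dz -26.5 tcp [np.float64(0.4629), np.float64(0.0973), np.float64(0.2136)]
0.52 0.36 dx -15.0 dy 1.5 dz -29.3 tcp [np.float64(0.4479), np.float64(0.0988), np.float64(0.1843)]
0.36 0.24 dx -8.1 dy 0.8 dz -23.4 tcp [np.float64(0.4399), np.float64(0.0995), np.float64(0.161)]
0.24 0.12 dx -5.2 dy 0.5 dz -24.2 tcp [np.float64(0.4346), np.float64(0.1001), np.float64(0.1368)]
0.12 0.06 dx -1.5 dy 0.1 dz -12.3 tcp [np.float64(0.4331), np.float64(0.1002), np.float64(0.1245)]
0.06 0 dx -0.8 dy 0.1 dz -12.3 tcp [np.float64(0.4323), np.float64(0.1003), np.float64(0.1122)]
```

```bash
python3 -m handwheel '[[[-0.0085,0.0008,-0.002,0],[-0.008,0.0008,-0.0023,0],[-0.008,0.0008,-0.0026,0],[-0.0077,0.0008,-0.0029,0],[-0.0075,0.0007,-0.0032,0],[-0.0074,0.0007,-0.0035,0],[-0.0073,0.0007,-0.0038,0],[-0.0072,0.0007,-0.004,0]]]'
```

```text
t: 5.72
tcp_pos: [0.5314, 0.0905, 0.2823]
ee_rot: [-2.328, -2.109, -0.0]
wrist_force: [2.4, 4.1, 2.1]
gripper_width: 0.099
grasp_force: 30.0
```

```bash
python3 -m handwheel '[[[-0.007,0.0007,-0.0043,0],[-0.0068,0.0007,-0.0046,0],[-0.0066,0.0006,-0.0049,0],[-0.0063,0.0006,-0.0052,0],[-0.0062,0.0006,-0.0054,0],[-0.006,0.0006,-0.0056,0],[-0.0057,0.0006,-0.0059,0],[-0.0055,0.0005,-0.0061,0]]]'
```

```text
t: 6.72
tcp_pos: [0.4814, 0.0953, 0.2402]
ee_rot: [-2.328, -2.109, -0.0]
wrist_force: [4.2, 5.0, 0.1]
gripper_width: 0.096
grasp_force: 30.0
```

Forces are small and the path matches the arc, so I continue.

```bash
python3 -m handwheel '[[[-0.0052,0.0005,-0.0063,0],[-0.005,0.0005,-0.0065,0],[-0.0047,0.0005,-0.0067,0],[-0.0045,0.0004,-0.007,0],[-0.0042,0.0004,-0.0071,0],[-0.0039,0.0004,-0.0072,0],[-0.0036,0.0004,-0.0074,0],[-0.0033,0.0003,-0.0076,0]]]'
```

```text
t: 7.72
tcp_pos: [0.4472, 0.0986, 0.1844]
ee_rot: [2.329, 2.109, 0.001]
wrist_force: [5.2, 4.7, 1.4]
gripper_width: 0.1
grasp_force: 30.0
```

```bash
python3 -m handwheel '[[[-0.0023,0.0002,-0.0058,0],[-0.0021,0.0002,-0.0058,0],[-0.0019,0.0002,-0.0059,0],[-0.0018,0.0002,-0.0059,0],[-0.0016,0.0001,-0.006,0],[-0.0014,0.0001,-0.006,0],[-0.0012,0.0001,-0.0061,0],[-0.001,0.0001,-0.0061,0]]]'
```

```text
t: 8.72
tcp_pos: [0.4343, 0.0999, 0.1371]
ee_rot: [2.328, 2.108, 0.002]
wrist_force: [7.1, 5.7, 1.1]
gripper_width: 0.098
grasp_force: 30.0
```

Last 25 mm, slowly, down to contact.

```bash
python3 -m handwheel '[[[-0.0005,0,-0.003,0],[-0.0004,0,-0.003,0],[-0.0003,0,-0.003,0],[-0.0003,0,-0.003,0],[-0.0003,0,-0.003,0],[-0.0002,0,-0.003,0],[-0.0001,0,-0.002,0],[0,0,-0.002,0]]]'
```

```text
t: 9.72
tcp_pos: [0.4325, 0.1001, 0.1156]
ee_rot: [2.328, 2.108, 0.003]
wrist_force: [0.7, 5.2, 18.1]
gripper_width: 0.096
grasp_force: 30.0
```

```bash
python3 -m handwheel '[[[0,0,-0.001,0],[0,0,-0.001,0],[0,0,-0.001,0],[0,0,-0.0005,0]]]'
```

```text
t: 10.22
tcp_pos: [0.4326, 0.1001, 0.1151]
ee_rot: [2.328, 2.108, 0.005]
wrist_force: [-12.8, 3.7, 40.6]
gripper_width: 0.095
grasp_force: 30.0
```

```bash
python3 -m handwheel '[[[0,0,0.0025,0],[0,0,0,0]]]'; python3 -m handwheel '[[[0,0,0,0],[0,0,0,0],[0,0,0,0]]]' -0.5
python3 -m handwheel '[[[0,0,0.01,0],[0,0,0.02,0],[0,0,0.04,0],[0,0,0.05,0],[0,0,0.03,0]]]'
python3 - <<'E'
from h import *
vision.capture("scene")
for cam in("scene","top","wrist"):
    im=vision.capture(cam);cv2.imwrite(f"pics/{cam}2.png",im)
    for n in ("lid_bar","shutter_right_knob"):
        for r in models.landmark_of(n,cam)[:2]:
            print(cam,n,r["uv"],round(r["confidence"],2),at_z(cam,r["uv"],.131))
c,s=np.cos(.0982),np.sin(.0982)
for a in(0,.03,.1):
  x=.082-.206*np.cos(a)+.007*np.sin(a);z=.124+.206*np.sin(a)+.007*np.cos(a)
  P=[.5557+c*x,.0898-s*x,z];print(a,[proj(k,P) for k in("scene","top","wrist")])
im=cv2.imread("pics/wrist2.png");sc=cv2.imread("pics/scene2.png")[90:280,130:430]
a=cv2.resize(im,(400,300));b=cv2.resize(sc,(400,300),interpolation=cv2.INTER_CUBIC);cv2.imwrite("pics/c2.png",np.hstack([a,b]))
E
```

```text
t: 10.48
tcp_pos: [0.4325, 0.1001, 0.1155]
ee_rot: [2.328, 2.108, 0.004]
wrist_force: [2.4, 5.1, 12.9]
gripper_width: 0.097
grasp_force: 30.0
t: 10.85
tcp_pos: [0.4317, 0.0996, 0.1138]
ee_rot: [-2.329, -2.109, 0.001]
wrist_force: [0.6, 0.2, -0.2]
gripper_width: 0.247
grasp_force: 0.0
t: 11.48
tcp_pos: [0.4322, 0.0998, 0.2684]
ee_rot: [2.327, 2.108, 0.005]
wrist_force: [-0.5, 0.3, -0.7]
gripper_width: 0.251
grasp_force: 0.0
scene shutter_right_knob [234.6, 162.5] 0.58 [ 0.52221787 -0.01728993  0.131     ]
scene shutter_right_knob [346.4, 280.3] 0.46 [0.7532436  0.23134024 0.131     ]
top shutter_right_knob [281.3, 211.0] 0.58 [ 0.52721244 -0.021445    0.131     ]
top shutter_right_knob [237.2, 163.5] 0.25 [0.63063845 0.07897931 0.131     ]
wrist lid_bar [263.7, 181.6] 0.85 [0.43379688 0.09879106 0.131     ]
wrist lid_bar [238.0, 131.0] 0.67 [0.41491626 0.14891271 0.131     ]
0 [array([[294.09922489, 136.98954887]]), array([[224.16087665, 252.8840449 ]]), array([[261.74477877, 178.54686073]])]
0.03 [array([[294.28592488, 135.32639526]]), array([[223.94025082, 252.94126935]]), array([[262.07573602, 180.1144009 ]])]
0.1 [array([[294.66258314, 131.63615595]]), array([[223.458935  , 252.74070058]]), array([[263.70449604, 184.00798189]])]
```

View pics/c2.png

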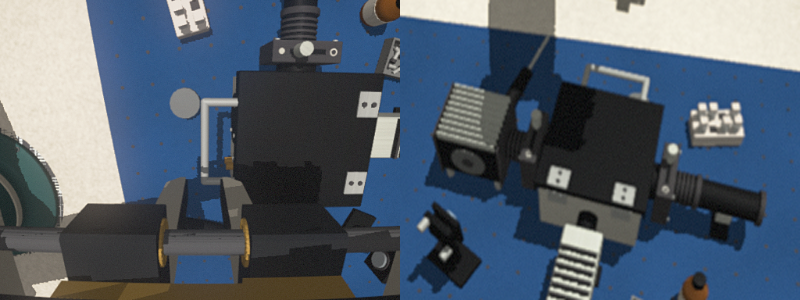

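The lid looks closed: the wrist view has the bar in front of the chamber, and the scene view has the plate flat. As a check I'll press gently on its front part with shut fingers and read the height (flat would be z≈0.137).

```bash
python3 -m handwheel '[[[0.03,0,-0.03,0],[0.025,-0.003,-0.045,0],[0,0,-0.035,0],[0,0,-0.015,0],[0,0,-0.004,0],[0,0,-0.003,0],[0,0,-0.001,0],[0,0,0,0]]]' -1
```

```text
t: 12.98
tcp_pos: [0.4867, 0.0968, 0.1368]
ee_rot: [2.328, 2.108, 0.002]
wrist_force: [-31.3, -5.2, 49.2]
gripper_width: 0.004
grasp_force: 24.6
```

The fingers touched at z=0.1368, so the lid is flat and home. Next I lift, go above the right knob with a part-open gripper, and look.

```bash
python3 -m handwheel '[[[0,0,0.03,0],[0,0,0.05,0],[0.011,-0.029,0.025,0],[0.011,-0.029,0,0],[0.011,-0.029,0,0],[0.01,-0.029,0,0],[0,0,0,0]]]' 0.1
python3 - <<'E'
from h import *
print(readout.observe()["tcp_pos"])
im=vision.capture("wrist");cv2.imwrite("pics/w3.png",im)
for r in models.landmark_of("shutter_right_knob","wrist")[:3]:print(r["uv"],r["confidence"],at_z("wrist",r["uv"],.131))
print(proj("wrist",[[.530,-.0182,.131],[.530,-.0182,.143]]))
E
```

```text
t: 13.85
tcp_pos: [0.5303, -0.0205, 0.237]
ee_rot: [2.33, 2.106, 0.001]
wrist_force: [-0.6, 0.1, 1.0]
gripper_width: 0.552
grasp_force: 0.0
[ 0.5303116  -0.02050137  0.23701692]
[260.7, 189.9] 0.76 [ 0.52927651 -0.0203379   0.131     ]
[271.9, 241.4] 0.18 [ 0.53465482 -0.07053681  0.131     ]
[[261.27807831 187.48813002]
 [261.2997183  191.25694055]]
```

View pics/w3.png

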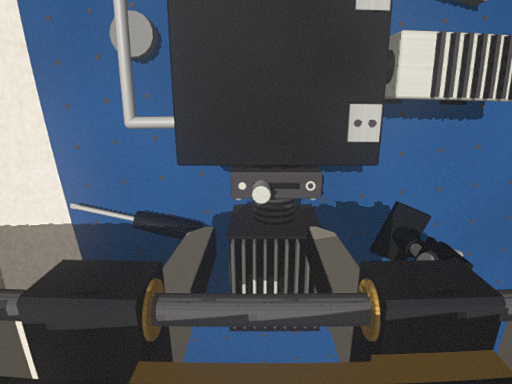

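The wrist view shows the knob at (261,193) beside the filled dot at (243,186), with the ring end at (310,186). It is centred under the TCP, so I descend and pinch.

```bash
python3 -m handwheel '[[[-0.001,0,-0.04,0],[0,0,-0.03,0],[0,0,-0.025,0],[0,0,-0.015,0],[0,0,-0.007,0],[0,0,0,0]]]'; python3 -m handwheel '[[[0,0,0,0],[0,0,0,0],[0,0,0,0],[0,0,0,0]]]' -1
```

```text
t: 14.7
tcp_pos: [0.5291, -0.019, 0.1196]
ee_rot: [2.328, 2.109, 0.0]
wrist_force: [-0.1, -0.3, 0.5]
gripper_width: 0.55
grasp_force: 0.0
t: 15.2
tcp_pos: [0.5294, -0.0193, 0.1195]
ee_rot: [2.328, 2.108, 0.001]
wrist_force: [22.4, -2.5, -1.9]
gripper_width: 0.169
grasp_force: 11.3
```

```bash
python3 -m handwheel '[[[0.005,-0.0005,0,0],[0.005,-0.0005,0,0],[0.005,-0.0005,0,0],[0.005,-0.0005,0,0],[0.005,-0.0005,0,0],[0.004,-0.0004,0,0],[0.001,0,0,0],[0,0,0,0]]]'
```

```text
t: 16.2
tcp_pos: [0.5595, -0.0224, 0.1195]
ee_rot: [2.328, 2.108, 0.0]
wrist_force: [-0.6, -1.4, 4.3]
gripper_width: 0.165
grasp_force: 30.0
```

Moved 30 mm. I nudge on to feel the end stop.

```bash
python3 -m handwheel '[[[0.001,-0.0001,0,0],[0.001,-0.0001,0,0],[0.001,-0.0001,0,0],[0,0,0,0]]]'
```

```text
t: 16.7
tcp_pos: [0.56, -0.0224, 0.1193]
ee_rot: [-2.326, -2.106, 0.006]
wrist_force: [-25.7, 0.4, 16.8]
gripper_width: 0.157
grasp_force: 30.0
```

End stop reached (26 N). I relax, release, rise and check.

```bash
python3 -m handwheel '[[[-0.0025,0,0,0],[0,0,0,0]]]'; python3 -m handwheel '[[[0,0,0,0],[0,0,0,0],[0,0,0,0],[0,0,0,0]]]' 0
python3 -m handwheel '[[[0,0,0.01,0],[0,0,0.03,0],[0,0,0.04,0],[0,0,0.05,0],[0,0,0.03,0],[0,0,0,0]]]'
python3 - <<'E'
from h import *
im=vision.capture("wrist")
for r in models.landmark_of("shutter_right_knob","wrist")[:2]:print(r["uv"],r["confidence"],at_z("wrist",r["uv"],.131))
print(proj("wrist",[.5597,-.022,.143]))
t=vision.capture("top")[100:290,90:370]
cv2.imwrite("pics/c4.png",np.hstack([cv2.resize(im,(400,300)),cv2.resize(t,(400,300))]))
E
```

```text
t: 16.95
tcp_pos: [0.5596, -0.0224, 0.1194]
ee_rot: [2.329, 2.109, 0.0]
wrist_force: [-2.6, 0.1, 6.0]
gripper_width: 0.165
grasp_force: 30.0
t: 17.45
tcp_pos: [0.5595, -0.0225, 0.1191]
ee_rot: [-2.329, -2.109, 0.0]
wrist_force: [-0.6, 0.1, -0.1]
gripper_width: 0.491
grasp_force: 0.0
t: 18.2
tcp_pos: [0.5601, -0.0225, 0.2825]
ee_rot: [2.326, 2.107, 0.005]
wrist_force: [-0.3, 0.1, 0.2]
gripper_width: 0.502
grasp_force: 0.0
[263.3, 177.1] 0.52 [ 0.56140215 -0.02261265  0.131     ]
[[261.57472395 179.54933451]]
```

View pics/c4.png

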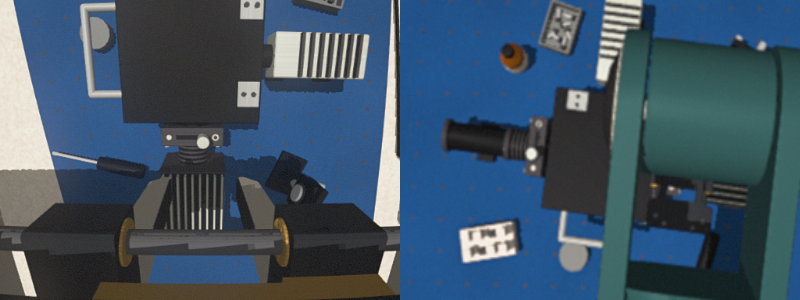

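The right knob is now at the ring end (203,142), next to the ring at (216,137). The lid is flat, and the left knob is still at its shut end (531,154 in the top half). The robot is clear of everything, so I hand in.

```bash
python3 -c "
from workcell import arm;print(arm.finish_job())"
```

```text
the job is handed in; nothing more can be done
None
```

The lid is fully home and was lowered without slamming; after that I opened the cooled detector's (right) shutter to its end stop, left the slim detector's shutter shut, touched none of the loose items, and handed the job in at about 18 s of the 51 s limit.

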